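# Bolt the tool chest shut

## Robot

A 6-joint arm with a two-finger parallel gripper is mounted at the origin on the work surface. World frame = base frame: x ahead of the robot, y to its left, z up, the work surface at z = 0. Lengths are in m, angles in degrees, forces in N, time in s.
With the tool pointing down it reaches from about 0.375 to 0.9 m from the base axis. Payload 3.1 kg.
Tool frame: the origin (TCP) lies on the centre line of the jaws, within the pads' length; the fingertips stand finger_overhang ahead of it and the grasp point (between the pads) lies 5 mm behind it (finger_overhang is the distance from the TCP to the fingertips, in m); z points along the fingers, y is the line along which they close (so a half turn about z gives the same grasp; the last joint's range is limited). The gripper opens to 87 mm and grips with 3 to 60 N. Pads are 19 mm wide; open, the fingers measure 117 mm over their backs; the gripper's body (75 mm by 190 mm) begins 51 mm behind the grasp point.
Start: joints at [-87.462, 30.224, 82.088, -0, 67.689, -10.227], TCP at [0.138, -0.61, 0.237] pointing down, gripper open.
Joint ranges: [-176.69, 176.69], [-43.24, 126.21], [12.49, 139.97], [-82, 262], [0, 151.66], [-163.58, 163.58]. Speed limits (degrees/s): [159.86, 159.86, 180, 180, 180, 180].

## Interface

Orientations are given as a 3x3 rotation matrix whose columns are the frame's x, y, z axes.
In Python, from rig import read_state, capture, calibration, hand_in, finger_overhang gives the robot as it stands.
- The arm moves only by the tool send_rows, never from a script. Its argument "plan" is a list of rows, each a list of 5 numbers: the closure in counts, from 0 (fully open) to 255 (shut), then the shift along the tool's x, y, z in m, then the turn about the tool's z in rad. A call has 1 to 20 rows; each row shifts and turns the commanded pose from where the row before left it, along the tool's axes as they then stand; what a row does not reach is not made up. A row lasts 1/12 s, in which the tool goes at most 41.7 mm and 7.16 degrees, less where a joint would pass 70% of its speed; a pose out of reach is approached as far as the arm can. A call is refused whole if a number of a shift passes 0.0417 or a number of a turn 0.125, either way. A call with a gripper value outside its range is refused whole. The fingers move at their own pace and stop on an object; the grip force is fixed at half the most. Time passes only in rows, so rows that do not move let the fingers close. It gives the time, the measured TCP pose, the force, the opening and the grip force at its end, in the units of the state.
- read_state(): the state, without advancing time (a new reading comes with each control period).
- capture(name): name is "scene" or "top" or "wrist"; returns (picture, depth): 384x512x3 uint8, blue, green, red; 384x512 float32, m along the optical axis (not along the pixel's ray), 0 where there is no reading.
- calibration(name): a dict with "fx", "fy", "cx", "cy" (pixels), "dist_coeffs" ([k1, k2, p1, p2, k3] as OpenCV has them; the pictures are not rectified), "xyz" and "rotation" of the camera in the world. Camera axes: x right, y down, z forward; pixel columns grow to the right and rows downward; lengths in m; the calibration is good to about 2 mm. A picture is of the moment at which its call begins: read the wrist's pose just before it. calibration takes no time and is no camera call; for the wrist camera it gives the pose at the moment of the call.
- hand_in(): hands the job in; it is judged then, once.
The state is a dict: "time_s": time; "joint_positions": joint angles; "qvel": joint speeds; "tau": joint torques, N m; "position": TCP position; "tcp_rot": TCP orientation; "force": force on the tool from outside, world axes, zero at the start; "moment": the same for the moment, N m; "opening": opening from 0.0 (shut) to 1.0 (fully open); "grasp_force": force on a finger pad.
Only numpy, scipy, OpenCV 4.12 (cv2) and the standard library are available. Lean on these libraries where they do the work, as an engineer would, in place of code of your own. Each camera call takes 0.05 s, during which the arm holds its last target. There are 200 camera calls.

## Task

Lock the red tool chest: draw the bolt across by its upright handle until the handle meets the notch in the yellow rail, and there fold it right down into the notch so that the bolt stays locked when you let go. Feel for the notch gently, never force the handle against the yellow rail, and leave the cup and the socket on the lid where they stand.

Things in the scene. Friction and masses are not known exactly. Their poses are not given: they have to be found in the camera images.
- chest: red steel tool chest, fixed, 260 (x) x 400 (y) x 120 mm high, flat two-leaf lid; origin under its centre on the table; yaw up to 0.6 rad either way. Its +y is the way the bolt is drawn to lock, its +x the side to which the handle folds. The bolt's axis runs along y at chest x = 0, 32 mm above the lid (152 mm above the table).
- handle_root (a point): point on the bolt's axis where the handle leaves the rod (moves with the bolt); the rod is 12 mm thick. It lies at chest y = -50 mm plus the slide of the bolt, 152 mm above the table.
- handle_grip (a point): where to take the handle, 52 mm from the rod's axis. The handle is a bar 12 mm thick, square at the root, round with a black sleeve from 30 mm to its end 70 mm from the axis. At first it stands up, nearly vertical; folded it lies nearly level towards the chest's +x. It turns only about the rod: fingers that pinch it along the chest's y let it pivot between them.
- bolt (a joint): slide of the bolt in m along the chest's +y, 0 to 0.078; starts at 0 to 0.012. It rubs with about 2 N. From 0.028 on it pushes a spring buffer, 2.5 N at first and 0.2 N more per mm, which throws it back if let go before the handle is in the notch. The handle meets the middle of the notch at 0.036 to 0.068, differently each time.
- handle (a joint): turn of the handle about the rod in rad: 0 upright, positive towards the chest's +x, 1.43 (end of its turn) when fully down in the notch. Elsewhere the rail stops it at about 0.2. Friction about 0.06 N m; it stays where it is put.
- guide: dark base plate, 66 x 151 x 3 mm, fixed on the lid under the handle's path, origin under its middle. It carries the yellow notched plate, screwed down up to 16 mm either way along y; where is NOT reported and must be felt or seen. Both together may take 30 N at most; a sideways push at the grip loads the rail nearly fourfold.
- notch_zone (a point): middle of the zone in which the notch may lie (fixed to the base, not to the yellow plate), at chest y = +2 mm, on the bolt's axis. The true notch lies up to 16 mm either way. It is a gap, 15 mm wide along y and open at the top (the handle has 1.5 mm to spare on each side), in the yellow rail, a wall 9 to 15 mm from the axis on the +x side, 14 mm higher than the axis, before and beyond the notch.
- cup_mid (a point): paper-brown cup on the lid, 72 mm wide, 85 mm high, point half-way up its axis; leave alone
- socket_mid (a point): steel wrench socket standing on the lid, 26 mm wide, 34 mm high, point half-way up its axis; leave alone

How it is judged (in metres and radians):
On the way:
1. the bolt is drawn across with its handle still up (value of joint bolt above 0.03 m and value of joint handle below 0.6 rad), for 0.1 s.
At the end, for the whole second after the job is handed in: the bolt is across (slide over 32 mm) and its handle lies folded in the notch (turn over 1.25 rad), both at rest; the cup and the socket are within 15 mm of where they stood (value of joint bolt above 0.032 m and value of joint handle above 1.25 rad and velocity of joint bolt between -0.01 and 0.01 m/s and velocity of joint handle between -0.1 and 0.1 rad/s and distance of each of cup_mid, socket_mid from where it was at the start of the episode below 0.015 m); the robot touches nothing.
It fails at once if the yellow notched plate or its base is loaded with more than 30 N (contact force between guide and anything else above 30 N).
It fails at once if the cup is displaced by more than 25 mm (distance of cup_mid from where it was at the start of the episode above 0.025 m).
It fails at once if the socket is displaced by more than 25 mm (distance of socket_mid from where it was at the start of the episode above 0.025 m).
It also fails if it takes over 67 s, if anything falls off the work surface, if the arm or the gripper's body presses on something with over 40 N, if the wrist force passes 120 N, or if a joint passes its speed limit or range.

## Working session

There is one attempt and no reset: what is moved stays moved. The work goes in short steps, Python scripts to look and compute and a tool call to move; the robot and the scene stay as the last step left them, time stands still between calls to the robot, and variables do not carry over. Pictures are saved under pics/ and viewed, at most 10 in all, crops included, and the job is handed in when it is done.

Besides the shell and the picture viewer there is one more tool, called after ">>>" as name(argument=value, ...), one argument or row to a line, values as JSON. send_rows: Moves the arm, as the interface text tells. Its arguments: {"type":"object","properties":{"plan":{"type":"array","items":{"type":"array","items":{"type":"number"}}}},"required":["plan"]}

```bash
mkdir -p pics
cat > h.py <<'E'
import numpy as np, cv2
from rig import read_state, capture, calibration, hand_in, finger_overhang
def cloud(name):
    c=calibration(name); im,d=capture(name)
    K=np.array([[c['fx'],0,c['cx']],[0,c['fy'],c['cy']],[0,0,1.]])
    h,w=d.shape; uv=np.stack(np.meshgrid(np.arange(w),np.arange(h)),-1).reshape(-1,1,2).astype(np.float64)
    n=cv2.undistortPoints(uv,K,np.array(c['dist_coeffs'])).reshape(h,w,2)
    p=np.dstack([n*d[...,None],d])
    P=p@np.array(c['rotation']).T+np.array(c['xyz']); P[d==0]=np.nan
    return im,P
E
python3 - <<'E'
from h import *
print(finger_overhang, read_state())
for n in ("scene","top"):
    im,P=cloud(n); np.savez(n+'.npz',im=im,P=P); print(n,calibration(n))
    cv2.imwrite(f'pics/{n}1.png',im)
E
```

```text
0.014 {'time_s': 0.0, 'joint_positions': array([-8.74608649e+01,  3.02758808e+01,  8.21562887e+01,  2.97600540e-03,
        6.76876751e+01, -1.02271106e+01]), 'qvel': array([ 0.04609723, -0.05078793,  0.02916726, -0.03881865, -0.01195101,
        0.02006891]), 'tau': array([ 1.86822158e-04, -4.40044320e+01, -1.76592261e+01,  6.32551708e-02,
        5.81339083e-02, -1.68843071e-04]), 'position': array([ 0.13812226, -0.60883903,  0.23560521]), 'tcp_rot': array([[ 9.75284082e-01,  2.20954650e-01, -4.46601904e-05],
       [ 2.20954258e-01, -9.75281929e-01,  2.09175656e-03],
       [ 4.18627061e-04, -2.04992473e-03, -9.99997811e-01]]), 'force': array([-0.2896503 ,  0.76667589,  0.37821367]), 'moment': array([-0.02723089,  0.00312195,  0.02220053]), 'grasp_force': 0.0, 'opening': 1.0021293329232939}
scene {'fx': 449.836703680761, 'fy': 449.836703680761, 'cx': 259.86893928384313, 'cy': 191.89856570443987, 'dist_coeffs': array([0.01829719, 0.        , 0.        , 0.        , 0.        ]), 'xyz': array([ 0.92298545, -0.4509182 ,  0.69788887]), 'rotation': array([[ 0.72226793,  0.46289677, -0.51386343],
       [ 0.69139842, -0.46474148,  0.55315783],
       [ 0.01724132, -0.75481252, -0.65571396]])}
top {'fx': 446.25299418413164, 'fy': 446.25299418413164, 'cx': 261.0301711428604, 'cy': 196.58096783258327, 'dist_coeffs': array([0.02203083, 0.        , 0.        , 0.        , 0.        ]), 'xyz': array([0.39029166, 0.03689534, 1.11279416]), 'rotation': array([[ 5.61525105e-04, -9.93504304e-01,  1.13793154e-01],
       [-9.99956155e-01, -1.62151987e-03, -9.22275592e-03],
       [ 9.34736557e-03, -1.13782986e-01, -9.93461654e-01]])}
```

Run:
```python
import numpy as np,cv2
a=np.load('scene.npz')['im'];b=np.load('top.npz')['im']
cv2.imwrite('pics/both.png',cv2.resize(np.vstack([a,b]),(400*1,600)) if 0 else np.hstack([cv2.resize(a,(400,300)),cv2.resize(b,(400,300))]))
```

```text
(no output)
```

View pics/top1.png

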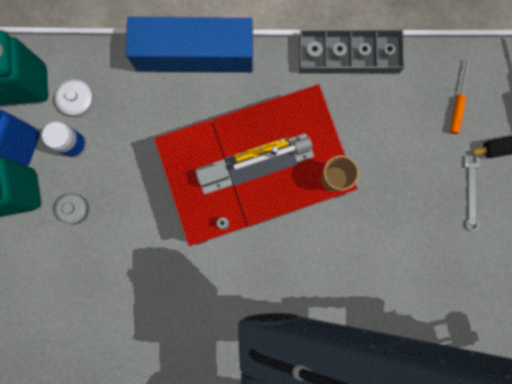

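View pics/scene1.png

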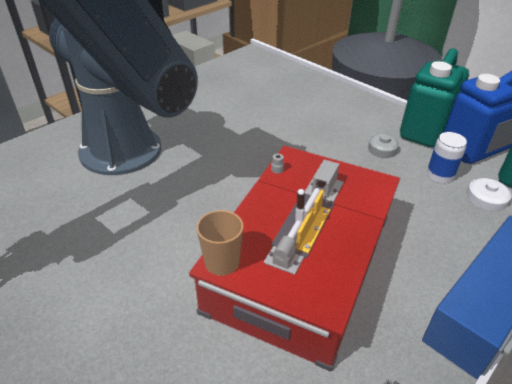

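The top view shows the chest (corners about (156,137), (319,86), (357,187), (190,244)), with the yellow rail near (260,150) and the handle around (285,150). The cup is at (340,173) and the socket at (222,223). In the scene view the upright handle's black sleeve is at (301,198) and the yellow rail at (318,220).

Run:
```python
import numpy as np,cv2
D={n:np.load(n+'.npz') for n in('top','scene')}
im,P=D['top']['im'],D['top']['P']
hsv=cv2.cvtColor(im,cv2.COLOR_BGR2HSV)
red=((hsv[...,0]<6)|(hsv[...,0]>174))&(hsv[...,1]>150)&(hsv[...,2]>60)&(abs(P[...,2]-.12)<.012)
print('lid z',np.median(P[red][:,2]))
r=cv2.minAreaRect(P[red][:,:2].astype(np.float32)*1000); print(r)
box=cv2.boxPoints(r); c=np.array(r[0])/1000
e=max([(box[i]-box[i-1]) for i in range(4)],key=np.linalg.norm); e=e/np.linalg.norm(e)
if e[1]<0:e=-e
ey=e; ex=np.array([e[1],-e[0]]); yaw=np.degrees(np.arctan2(ex[1],ex[0])); print('c',c,'yaw',yaw)
np.savez('chest.npz',c=c,ex=ex,ey=ey)
for n in D:
    im,P=D[n]['im'],D[n]['P']; hsv=cv2.cvtColor(im,cv2.COLOR_BGR2HSV)
    L=np.dstack([(P[...,:2]-c)@ex,(P[...,:2]-c)@ey,P[...,2]])*1000
    np.save(n+'L.npy',L)
    inn=(abs(L[...,0])<120)&(abs(L[...,1])<190)&(L[...,2]>124)
    ye=(hsv[...,0]>18)&(hsv[...,0]<32)&(hsv[...,1]>150)&inn
    print(n,'yellow n',ye.sum(),np.percentile(L[ye],[2,50,98],axis=0).round(0).tolist())
    q=L[ye]; hi=q[q[:,2]>155]; print(' hist y of rail top', np.histogram(hi[:,1],np.arange(-60,64,4)))
    t=inn&(L[...,2]>168)&(abs(L[...,0])<60)&(abs(L[...,1]+40)<35)
    print(' handle',t.sum(),[ (z,np.median(L[t&(abs(L[...,2]-z)<5)],axis=0).round(1).tolist()) for z in (175,185,195,205,215,222)])
    yy,xx=np.where(t); print(xx.min() if len(xx) else 0,xx.max() if len(xx) else 0,yy.min() if len(xx) else 0,yy.max() if len(xx) else 0)
    for nm,m in(('cup',inn&(L[...,2]>195)&(L[...,1]<-80)),('socket',inn&(L[...,2]>145)&(L[...,0]<-50)&(L[...,1]>0))):
        print(nm,m.sum(),np.median(L[m],axis=0).round(0) if m.any() else 0, L[m].min(0).round() if m.any() else 0,L[m].max(0).round() if m.any() else 0)
a=cv2.resize(D['top']['im'][110:215,180:340],None,fx=3.5,fy=3.5,interpolation=2)[:,:400]
b=D['scene']['im'][155:275,255:355]
cv2.imwrite('pics/z.png',np.hstack([cv2.resize(D['top']['im'][125:205,190:320],(455,280),interpolation=2),cv2.resize(b,(333,400))[:280]]))
cv2.imwrite('pics/z2.png',cv2.resize(b,(500,600),interpolation=2))
```

```text
lid z 0.11909592236390021
((580.736083984375, 42.04521179199219), (259.4461669921875, 397.66400146484375), 18.7598819732666)
c [0.58073608 0.04204521] yaw 18.759892
top yellow n 319 [[8.0, -78.0, 124.0], [13.0, -16.0, 151.0], [31.0, 35.0, 168.0]]
 hist y of rail top (array([6, 4, 0, 0, 3, 7, 6, 7, 7, 5, 8, 4, 0, 0, 0, 7, 6, 6, 8, 6, 7, 5,
       6, 6, 2, 0, 0, 0, 0, 0]), array([-60, -56, -52, -48, -44, -40, -36, -32, -28, -24, -20, -16, -12,
        -8,  -4,   0,   4,   8,  12,  16,  20,  24,  28,  32,  36,  40,
        44,  48,  52,  56,  60]))
 handle 61 [(175, [-6.0, -37.8, 176.4]), (185, [-6.8, -38.8, 183.1]), (195, [-6.8, -38.4, 196.5]), (205, [-8.3, -39.9, 203.8]), (215, [-3.7, -41.3, 216.5]), (222, [-4.7, -43.3, 220.1])]
264 284 143 156
cup 155 [ -78. -162.  203.] [-120. -190.  195.] [ -56. -123.  208.]
socket 78 [-107.  109.  153.] [-118.   99.  146.] [-97. 119. 156.]
scene yellow n 761 [[13.0, -79.0, 124.0], [17.0, -30.0, 128.0], [33.0, 33.0, 167.0]]
 hist y of rail top (array([ 6,  8,  3, 11,  6,  6,  7,  6,  7,  5,  5,  4,  0,  0,  0, 12,  6,
        6,  5,  6,  5,  6,  5,  3,  2,  0,  0,  0,  0,  0]), array([-60, -56, -52, -48, -44, -40, -36, -32, -28, -24, -20, -16, -12,
        -8,  -4,   0,   4,   8,  12,  16,  20,  24,  28,  32,  36,  40,
        44,  48,  52,  56,  60]))
 handle 211 [(175, [1.6, -46.6, 175.3]), (185, [1.8, -45.8, 182.9]), (195, [1.8, -46.6, 194.9]), (205, [0.2, -46.2, 205.3]), (215, [-0.0, -45.8, 216.3]), (222, [-1.4, -42.9, 220.0])]
295 304 189 227
cup 433 [ -80. -142.  202.] [-120. -190.  195.] [ -54. -121.  207.]
socket 92 [-104.  107.  153.] [-116.   99.  145.] [-95. 124. 157.]
```

View pics/z.png

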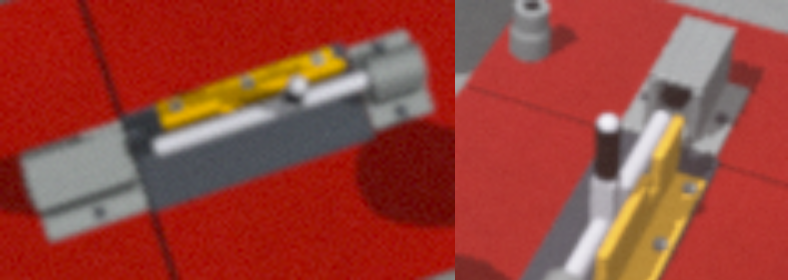

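View pics/z2.png

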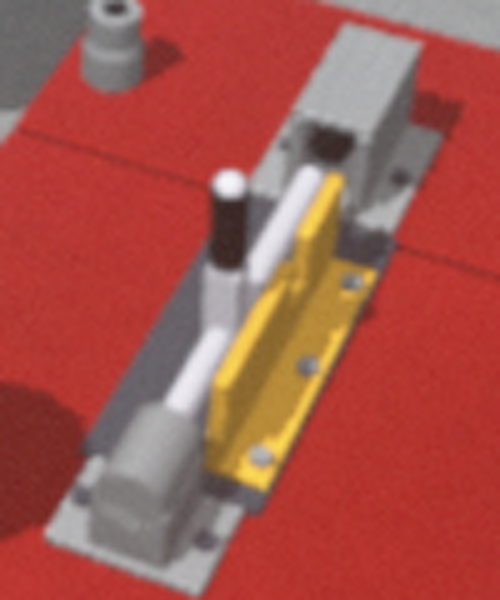

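The rail gap runs from about chest y −13 to 0, so the notch is near −7. The handle is at about −42, which puts the slide at about 8 mm and the notch at about 43 mm. I'll move above the handle first.

>>> send_rows(
  plan=[
    [0, 0, 0, -0.04, -0.105],
    [0, 0, 0, -0.02, 0],
    [0, 0.033, -0.0225, 0, 0],
    [0, 0.033, -0.0225, 0, 0],
    [0, 0.033, -0.0225, 0, 0],
    [0, 0.033, -0.0225, 0, 0],
    [0, 0.033, -0.0225, 0, 0],
    [0, 0.033, -0.0225, 0, 0],
    [0, 0.033, -0.0225, 0, 0],
    [0, 0.033, -0.0225, 0, 0],
    [0, 0.033, -0.0225, 0, 0],
    [0, 0.033, -0.0225, 0, 0],
    [0, 0.033, -0.0225, 0, 0],
    [0, 0.033, -0.0225, 0, 0],
    [0, 0.033, -0.0225, 0, 0],
    [0, 0.033, -0.0225, 0, 0],
    [0, 0.033, -0.0225, 0, 0],
    [0, 0.033, -0.0225, 0, 0],
    [0, 0, 0, 0, 0],
    [0, 0, 0, 0, 0],
  ],
)

```text
time_s: 1.77
position: [0.5226, -0.0967, 0.296]
tcp_rot: [[0.945, 0.326, -0.001], [0.326, -0.945, 0.0], [-0.001, -0.0, -1.0]]
force: [-0.3, 0.3, -0.1]
opening: 1.003
grasp_force: 0.0
```

```bash
cat >> h.py <<'E'
def tool():
    z=np.load('chest.npz'); s=read_state(); d=s['position'][:2]-z['c']; R=s['tcp_rot']
    f=s['force']
    print('t %.2f'%s['time_s'],'TCP chest mm x %.1f y %.1f z %.1f'%(d@z['ex']*1e3,d@z['ey']*1e3,s['position'][2]*1e3),
     'yawerr %.4f'%np.arctan2(z['ex'][0]*R[1,0]-z['ex'][1]*R[0,0],z['ex']@R[:2,0]),
     'F x %.1f y %.1f z %.1f'%(f[:2]@z['ex'],f[:2]@z['ey'],f[2]),'open %.3f grip %.1f'%(s['opening'],s['grasp_force']))
E
python3 - <<'E'
from h import *
tool()
z=np.load('chest.npz')
im,P=cloud('wrist'); cv2.imwrite('pics/w1.png',im)
L=np.dstack([(P[...,:2]-z['c'])@z['ex'],(P[...,:2]-z['c'])@z['ey'],P[...,2]])*1000
hsv=cv2.cvtColor(im,cv2.COLOR_BGR2HSV)
ye=(hsv[...,0]>18)&(hsv[...,0]<32)&(hsv[...,1]>120)&(L[...,2]>157)&(L[...,2]<172)
print(np.histogram(L[ye][:,1],np.arange(-70,62,2)))
for zz in (175,185,195,205,215,221):
    m=(abs(L[...,2]-zz)<4)&(abs(L[...,0])<20)&(abs(L[...,1]+42)<20); print(zz,m.sum(),np.median(L[m],axis=0).round(1) if m.any() else '')
m=(L[...,2]>152)&(L[...,2]<162)&(abs(L[...,0])<9)&(abs(L[...,1])<40); print('rod',np.median(L[m],axis=0))
E
```

```text
t 1.77 TCP chest mm x -99.7 y -112.7 z 296.0 yawerr 0.0050 F x -0.2 y 0.4 z -0.1 open 1.003 grip 0.0
(array([20, 18, 18, 21, 21, 16, 24, 19, 16, 19, 17, 18, 18, 17, 16, 17, 17,
       16, 16, 14, 12,  8, 10, 12, 13, 16, 18, 17,  4,  0,  0,  0,  0,  0,
        0, 13, 29, 22, 20, 19, 20, 20, 22, 25, 16, 18, 22, 19, 20, 18, 21,
       19, 19, 15,  0,  0,  0,  0,  0,  0,  0,  0,  0,  0,  0]), array([-70, -68, -66, -64, -62, -60, -58, -56, -54, -52, -50, -48, -46,
       -44, -42, -40, -38, -36, -34, -32, -30, -28, -26, -24, -22, -20,
       -18, -16, -14, -12, -10,  -8,  -6,  -4,  -2,   0,   2,   4,   6,
         8,  10,  12,  14,  16,  18,  20,  22,  24,  26,  28,  30,  32,
        34,  36,  38,  40,  42,  44,  46,  48,  50,  52,  54,  56,  58,
        60]))
175 42 [ -3.9 -47.6 174.6]
185 64 [ -4.6 -46.7 182.9]
195 42 [ -4.9 -46.8 195.2]
205 48 [ -6.4 -46.9 204.3]
215 104 [ -5.8 -45.6 217.5]
221 235 [ -5.2 -43.  220.4]
rod [ -2.09011714  10.20786154 157.27774086]
```

View pics/w1.png

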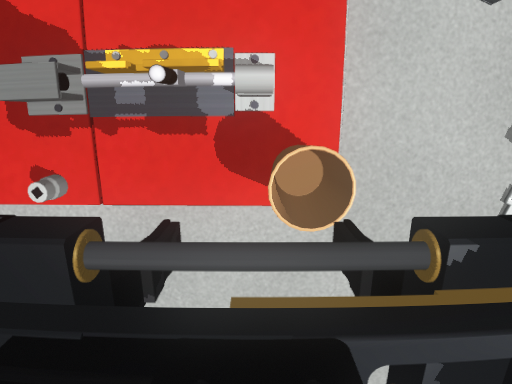

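The wrist view shows the handle top at (158,73), the rail from (88,57) to (233,57) with its gap just to the left of the handle, and the cup and socket clear of the path. The gap measures −13.5 to 0.3, so its middle is at about −6.6. Next I'll go over the handle, descend and close.

>>> send_rows(
  plan=[
    [0, 0.024, -0.018, 0, 0.005],
    [0, 0.024, -0.018, 0, 0],
    [0, 0.024, -0.018, 0, 0],
    [0, 0.0245, -0.0167, 0, 0],
    [0, 0, 0, 0, 0],
    [0, 0, 0, 0, 0],
    [0, 0, 0, 0.03, 0],
    [0, 0, 0, 0.03, 0],
    [0, 0, 0, 0.025, 0],
    [0, 0, 0, 0.012, 0],
    [0, 0, 0, 0, 0],
    [0, 0, 0, 0, 0],
    [0, 0, 0, 0, 0],
  ],
)

```text
time_s: 2.9
position: [0.5915, -0.0024, 0.2007]
tcp_rot: [[0.949, 0.316, 0.002], [0.316, -0.949, -0.001], [0.001, 0.001, -1.0]]
force: [0.8, -0.2, -0.4]
opening: 1.002
grasp_force: 0.0
```

```bash
cat >> h.py <<'E'
def handle(name='scene'):
    z=np.load('chest.npz'); im,P=cloud(name)
    L=np.dstack([(P[...,:2]-z['c'])@z['ex'],(P[...,:2]-z['c'])@z['ey'],P[...,2]])*1000
    return im,L
E
python3 - <<'E'
from h import *
tool()
im,L=handle('scene'); cv2.imwrite('pics/s2.png',np.hstack([cv2.resize(im[130:290,220:400],(450,400)),]))
E
```

```text
t 2.90 TCP chest mm x -4.1 y -45.6 z 200.7 yawerr -0.0064 F x 0.7 y -0.4 z -0.4 open 1.002 grip 0.0
```

View pics/s2.png

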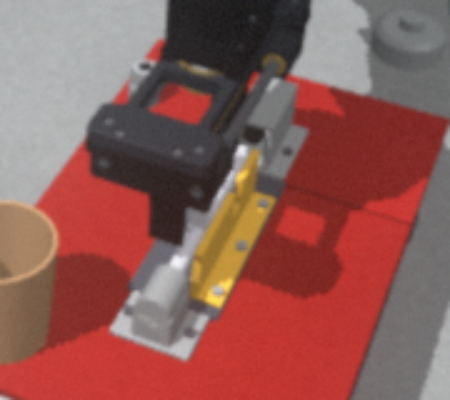

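The gripper stands over the bolt with its near finger on the −y side of the handle. Closing now.

>>> send_rows(
  plan=[
    [120, 0, 0.0, 0, 0],
    [180, 0, 0, 0, 0],
    [255, 0, 0, 0, 0],
    [255, 0, 0, 0, 0],
    [255, 0, 0, 0, 0],
    [255, 0, 0, 0, 0],
    [255, 0, 0, 0, 0],
    [255, 0, 0, 0, 0],
  ],
)

```text
time_s: 3.62
position: [0.591, -0.0009, 0.1995]
tcp_rot: [[0.948, 0.317, -0.0], [0.317, -0.948, 0.0], [-0.0, -0.0, -1.0]]
force: [-0.7, -0.3, -0.2]
opening: 0.48
grasp_force: 0.0
```

Run:
```python
from h import *
for i in range(4): tool(); capture('wrist')
```

```text
t 3.62 TCP chest mm x -4.0 y -43.9 z 199.5 yawerr -0.0045 F x -0.8 y -0.1 z -0.2 open 0.480 grip 0.0
t 3.67 TCP chest mm x -4.0 y -44.0 z 199.5 yawerr -0.0045 F x -0.5 y 0.9 z -0.1 open 0.434 grip 0.0
t 3.72 TCP chest mm x -4.1 y -44.0 z 199.5 yawerr -0.0046 F x -0.5 y 1.5 z -1.0 open 0.388 grip 0.0
t 3.77 TCP chest mm x -4.0 y -44.0 z 199.5 yawerr -0.0046 F x -0.0 y 0.3 z 0.1 open 0.340 grip 0.0
```

>>> send_rows(
  plan=[
    [255, 0, 0, 0, 0],
    [255, 0, 0, 0, 0],
    [255, 0, 0, 0, 0],
    [255, 0, 0, 0, 0],
    [255, 0, 0, 0, 0],
    [255, 0, 0, 0, 0],
    [255, 0, 0, 0, 0],
  ],
)

```text
time_s: 4.4
position: [0.591, -0.0007, 0.1995]
tcp_rot: [[0.948, 0.317, -0.0], [0.317, -0.948, 0.0], [-0.0, -0.0, -1.0]]
force: [0.7, 2.4, 1.0]
opening: 0.128
grasp_force: 30.0
```

Run:
```python
from h import *
for i in range(2): tool(); capture('wrist')
```

```text
t 4.40 TCP chest mm x -4.1 y -43.8 z 199.5 yawerr -0.0046 F x 1.4 y 2.0 z 1.0 open 0.128 grip 30.0
t 4.45 TCP chest mm x -4.1 y -43.9 z 199.5 yawerr -0.0046 F x 0.5 y 1.4 z 0.1 open 0.129 grip 30.0
```

>>> send_rows(
  plan=[
    [255, 0, -0.004, 0, 0.005],
    [255, 0, -0.004, 0, 0],
    [255, 0, -0.004, 0, 0],
    [255, 0, -0.004, 0, 0],
    [255, 0, -0.004, 0, 0],
    [255, 0, -0.004, 0, 0],
    [255, 0, -0.004, 0, 0],
    [255, 0, -0.004, 0, 0],
    [255, 0, -0.003, 0, 0],
    [255, 0, -0.002, 0, 0],
    [255, 0, 0, 0, 0],
    [255, 0, 0, 0, 0],
    [255, 0, 0, 0, 0],
  ],
)

```text
time_s: 5.58
position: [0.5796, 0.0332, 0.1995]
tcp_rot: [[0.95, 0.313, 0.0], [0.313, -0.95, -0.003], [-0.0, 0.003, -1.0]]
force: [0.4, -5.6, -2.7]
opening: 0.128
grasp_force: 30.0
```

Run:
```python
from h import *
for i in range(4): tool(); capture('wrist')
im,L=handle('scene'); cv2.imwrite('pics/s3.png',cv2.resize(im[120:280,230:390],(600,600),interpolation=2))
```

```text
t 5.58 TCP chest mm x -3.9 y -8.1 z 199.5 yawerr -0.0090 F x -1.4 y -5.4 z -2.7 open 0.128 grip 30.0
t 5.63 TCP chest mm x -3.9 y -8.0 z 199.6 yawerr -0.0089 F x -1.4 y -5.0 z -1.5 open 0.124 grip 30.0
t 5.68 TCP chest mm x -3.9 y -8.1 z 199.5 yawerr -0.0090 F x -1.7 y -7.2 z -2.2 open 0.129 grip 30.0
t 5.73 TCP chest mm x -3.9 y -8.0 z 199.5 yawerr -0.0090 F x -2.0 y -6.1 z -2.2 open 0.128 grip 30.0
```

View pics/s3.png

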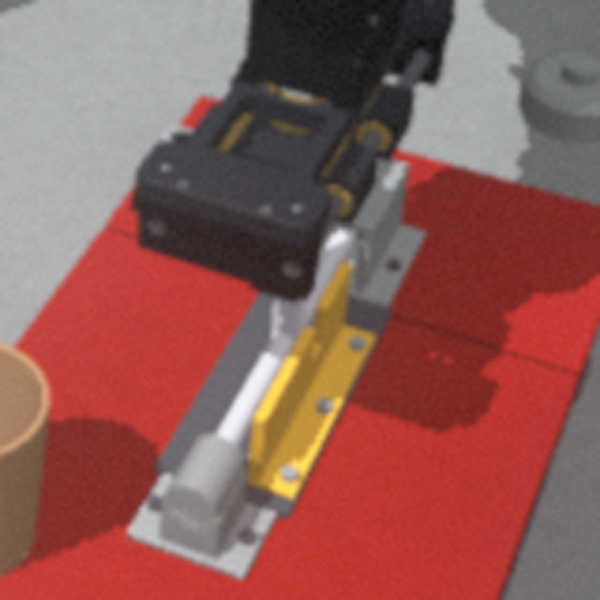

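The handle's white root shows at about (285,320), next to the rail gap near (320,345). I'll compare their positions using depth.

Run:
```python
from h import *
im,L=handle('scene'); L0=np.load('sceneL.npy'); im0=np.load('scene.npz')['im']
for I,l,y in((im0,L0,-44),(im,L,-8)):
    hs=cv2.cvtColor(I,cv2.COLOR_BGR2HSV)
    m=(hs[...,1]<60)&(hs[...,2]>90)&(l[...,2]>163)&(l[...,2]<178)&(abs(l[...,0]+1)<12)&(abs(l[...,1]-y)<12)
    print(m.sum(),np.percentile(l[m],[5,25,50,75,95],axis=0).round(1)[:,:2].tolist())
    g=(hs[...,0]>18)&(hs[...,0]<32)&(hs[...,1]>120)&(l[...,2]>159)&(l[...,2]<172)&(l[...,0]<22)
    v=np.sort(l[g][:,1]); k=np.diff(v).argmax(); print('gap',v[max(0,k-3):k+5])
```

```text
64 [[-5.7, -48.3], [-2.0, -47.5], [2.1, -46.9], [5.8, -45.4], [6.4, -36.2]]
gap [-15.91442942 -15.24647837 -15.15435777 -12.82301341   0.36690555
   1.51070162   1.7192392    2.1864394 ]
57 [[-5.2, -15.7], [-1.8, -14.6], [1.9, -13.7], [5.8, -13.1], [6.6, -5.7]]
gap [-15.82151548 -15.65920414 -15.64951237 -15.14094743   1.90815739
   2.05768536   2.06687731   2.22276856]
```

Handle at about −7.9 and notch middle at about −6.6, so I'll shift another 1.2 mm and then begin to fold gently.

>>> send_rows(
  plan=[
    [255, 0, -0.0012, 0, 0],
    [255, 0, 0, 0, 0],
    [255, 0.002, 0, 0, 0],
    [255, 0.002, 0, 0, 0],
    [255, 0.002, 0, 0, 0],
    [255, 0, 0, 0, 0],
    [255, 0, 0, 0, 0],
    [255, 0, 0, 0, 0],
  ],
)

```text
time_s: 6.55
position: [0.5826, 0.0351, 0.1995]
tcp_rot: [[0.949, 0.314, -0.005], [0.314, -0.949, -0.005], [-0.007, 0.003, -1.0]]
force: [-3.7, -9.9, 2.3]
opening: 0.127
grasp_force: 30.0
```

```bash
cat >> h.py <<'E'
def feel(n=8):
    z=np.load('chest.npz'); F=[]
    for i in range(n):
        s=read_state(); f=s['force']; F.append([f[:2]@z['ex'],f[:2]@z['ey'],f[2]]); capture('wrist')
    tool(); print('mean F',np.mean(F,0).round(2))
E
python3 -c "from h import *; feel()"
```

```text
t 6.95 TCP chest mm x -0.4 y -7.2 z 199.5 yawerr -0.0083 F x -6.5 y -6.6 z 2.5 open 0.131 grip 30.0
mean F [-6.47 -7.42  2.28]
```

Run:
```python
from h import *
z=np.load('chest.npz'); s=read_state(); m=s['moment']; print('M chest',m[:2]@z['ex'],m[:2]@z['ey'],m[2])
R=s['tcp_rot'];print(R.round(4))
im,L=handle('scene')
hs=cv2.cvtColor(im,cv2.COLOR_BGR2HSV)
for za,zb in((160,166),(166,172),(172,178)):
    m=(hs[...,1]<60)&(hs[...,2]>90)&(L[...,2]>za)&(L[...,2]<zb)&(abs(L[...,0])<14)&(L[...,1]<-8)&(L[...,1]>-20)
    print(za,m.sum(),np.percentile(L[m],[5,50,95],axis=0).round(1)[:,:2].tolist())
```

```text
M chest -1.2594026619353849 1.3106146324399175 -0.034736496972274614
[[ 0.9495  0.3138 -0.0053]
 [ 0.3138 -0.9495 -0.0047]
 [-0.0066  0.0028 -1.    ]]
160 16 [[-1.7, -14.6], [2.7, -13.4], [6.6, -12.2]]
166 23 [[-3.6, -16.1], [2.8, -13.6], [7.8, -9.7]]
172 18 [[-3.9, -15.1], [1.3, -13.7], [7.3, -11.6]]
```

>>> send_rows(
  plan=[
    [255, -0.002, 0, 0, 0],
    [255, 0, 0, 0, 0],
    [255, 0, 0, 0, 0],
  ],
)

```text
time_s: 7.25
position: [0.5818, 0.0348, 0.1995]
tcp_rot: [[0.95, 0.313, -0.003], [0.313, -0.95, -0.004], [-0.004, 0.003, -1.0]]
force: [-3.2, -8.6, 0.3]
opening: 0.127
grasp_force: 30.0
```

Run:
```python
from h import *
feel(4)
z=np.load('chest.npz'); s=read_state(); m=s['moment']; print('M chest',m[:2]@z['ex'],m[:2]@z['ey'],m[2])
```

```text
t 7.45 TCP chest mm x -1.4 y -7.2 z 199.5 yawerr -0.0086 F x -4.7 y -7.5 z 1.1 open 0.130 grip 30.0
mean F [-4.9  -6.92  0.51]
M chest -1.175480353029356 0.8875958543161815 -0.027538294014973923
```

>>> send_rows(
  plan=[
    [255, 0.001, 0, 0, 0],
    [255, 0.001, 0, 0, 0],
    [255, 0.001, 0, 0, 0],
    [255, 0.001, 0, 0, 0],
    [255, 0, 0, 0, 0],
  ],
)

```text
time_s: 7.87
position: [0.5842, 0.0356, 0.1994]
tcp_rot: [[0.949, 0.314, -0.006], [0.314, -0.949, -0.005], [-0.008, 0.003, -1.0]]
force: [-4.6, -9.2, 2.7]
opening: 0.129
grasp_force: 30.0
```

```bash
cat >> h.py <<'E'
def est(n=5):
    z=np.load('chest.npz'); A=[]
    for i in range(n):
        s=read_state(); f,m=s['force'],s['moment']; fx,fy=f[:2]@z['ex'],f[:2]@z['ey']; mx,my=m[:2]@z['ex'],m[:2]@z['ey']
        A.append([fx,fy,f[2],mx,my,-s['tcp_rot'][:2,2]@z['ex']]); capture('wrist')
    a=np.mean(A,0); tool(); print('F',a[:3].round(2),'M',a[3:5].round(3),'padT %.3f'%(a[4]+.17*a[0]),'net %.3f'%(-a[0]*.052-(a[4]+.17*a[0])),'tilt %.4f'%a[5])
E
python3 -c "from h import *; est()"
```

```text
t 8.12 TCP chest mm x 1.2 y -7.1 z 199.4 yawerr -0.0082 F x -7.0 y -7.6 z 2.0 open 0.126 grip 30.0
F [-6.96 -7.42  2.64] M [-1.28   1.454] padT 0.271 net 0.090 tilt 0.0075
```

>>> send_rows(
  plan=[
    [255, 0.001, 0, 0, 0],
    [255, 0.001, 0, 0, 0],
    [255, 0.001, 0, 0, 0],
    [255, 0, 0, 0, 0],
  ],
)

```text
time_s: 8.45
position: [0.5869, 0.0366, 0.1992]
tcp_rot: [[0.949, 0.314, -0.007], [0.314, -0.949, -0.005], [-0.008, 0.003, -1.0]]
force: [-4.5, -8.6, 1.9]
opening: 0.128
grasp_force: 30.0
```

```bash
python3 -c "from h import *; est()"
```

```text
t 8.70 TCP chest mm x 4.0 y -7.1 z 199.2 yawerr -0.0083 F x -7.6 y -7.6 z 1.4 open 0.130 grip 30.0
F [-6.99 -7.88  1.59] M [-1.276  1.488] padT 0.299 net 0.064 tilt 0.0080
```

>>> send_rows(
  plan=[
    [255, 0.001, 0, 0.0001, 0],
    [255, 0.001, 0, 0.0002, 0],
    [255, 0, 0, 0, 0],
  ],
)

```text
time_s: 8.95
position: [0.5888, 0.0372, 0.199]
tcp_rot: [[0.949, 0.314, -0.007], [0.314, -0.949, -0.005], [-0.008, 0.003, -1.0]]
force: [-3.8, -9.0, 0.9]
opening: 0.126
grasp_force: 30.0
```

```bash
python3 -c "from h import *; est()"
```

```text
t 9.20 TCP chest mm x 6.1 y -7.2 z 199.0 yawerr -0.0083 F x -6.9 y -6.9 z 1.7 open 0.128 grip 30.0
F [-6.69 -6.98  1.74] M [-1.281  1.458] padT 0.320 net 0.028 tilt 0.0078
```

>>> send_rows(
  plan=[
    [255, 0.001, 0, 0.0002, 0],
    [255, 0.001, 0, 0.0002, 0],
    [255, 0, 0, 0, 0],
  ],
)

```text
time_s: 9.45
position: [0.5908, 0.0379, 0.1987]
tcp_rot: [[0.949, 0.314, -0.006], [0.314, -0.949, -0.005], [-0.008, 0.003, -1.0]]
force: [-3.4, -8.7, 2.4]
opening: 0.129
grasp_force: 30.0
```

```bash
python3 -c "from h import *; est()"
```

```text
t 9.70 TCP chest mm x 8.2 y -7.2 z 198.7 yawerr -0.0083 F x -7.1 y -7.4 z 2.0 open 0.128 grip 30.0
F [-6.81 -7.34  1.9 ] M [-1.267  1.468] padT 0.311 net 0.043 tilt 0.0076
```

>>> send_rows(
  plan=[
    [255, 0.0007, 0, 0.0002, 0],
    [255, 0.0007, 0, 0.0002, 0],
    [255, 0, 0, 0, 0],
  ],
)

```text
time_s: 9.95
position: [0.5922, 0.0384, 0.1984]
tcp_rot: [[0.949, 0.314, -0.006], [0.314, -0.949, -0.005], [-0.007, 0.003, -1.0]]
force: [-5.2, -9.2, 2.5]
opening: 0.127
grasp_force: 30.0
```

```bash
python3 -c "from h import *; est()"
```

```text
t 10.20 TCP chest mm x 9.7 y -7.2 z 198.4 yawerr -0.0082 F x -7.0 y -6.2 z 2.3 open 0.126 grip 30.0
F [-7.02 -6.96  2.62] M [-1.223  1.433] padT 0.240 net 0.125 tilt 0.0073
```

>>> send_rows(
  plan=[
    [255, 0.0007, 0, 0.0002, 0],
    [255, 0.0007, 0, 0.0002, 0],
    [255, 0, 0, 0, 0],
  ],
)

```text
time_s: 10.45
position: [0.5936, 0.0388, 0.1981]
tcp_rot: [[0.949, 0.314, -0.006], [0.314, -0.949, -0.005], [-0.007, 0.003, -1.0]]
force: [-3.3, -8.4, 1.8]
opening: 0.127
grasp_force: 30.0
```

```bash
python3 -c "from h import *; est()"
```

```text
t 10.70 TCP chest mm x 11.2 y -7.2 z 198.1 yawerr -0.0083 F x -6.2 y -6.6 z 3.3 open 0.127 grip 30.0
F [-6.12 -6.63  2.64] M [-1.202  1.398] padT 0.357 net -0.039 tilt 0.0071
```

>>> send_rows(
  plan=[
    [255, 0.0007, 0, 0.0001, 0],
    [255, 0.0007, 0, 0.0001, 0],
    [255, 0, 0, 0, 0],
  ],
)

```text
time_s: 10.95
position: [0.5949, 0.0393, 0.1978]
tcp_rot: [[0.949, 0.314, -0.006], [0.314, -0.949, -0.005], [-0.007, 0.003, -1.0]]
force: [-4.3, -7.6, 2.4]
opening: 0.125
grasp_force: 30.0
```

```bash
python3 -c "from h import *; est()"
```

```text
t 11.20 TCP chest mm x 12.5 y -7.2 z 197.8 yawerr -0.0082 F x -6.8 y -6.4 z 2.7 open 0.128 grip 30.0
F [-6.64 -6.86  2.25] M [-1.219  1.427] padT 0.298 net 0.048 tilt 0.0073
```

>>> send_rows(
  plan=[
    [255, 0.0007, 0, 0.0002, 0],
    [255, 0.0007, 0, 0.0002, 0],
    [255, 0, 0, 0, 0],
  ],
)

```text
time_s: 11.45
position: [0.5961, 0.0398, 0.1975]
tcp_rot: [[0.949, 0.314, -0.006], [0.314, -0.949, -0.005], [-0.007, 0.002, -1.0]]
force: [-4.6, -7.9, 3.8]
opening: 0.124
grasp_force: 30.0
```

```bash
python3 -c "from h import *; est()"
```

```text
t 11.70 TCP chest mm x 13.9 y -7.1 z 197.4 yawerr -0.0082 F x -7.1 y -5.7 z 2.2 open 0.128 grip 30.0
F [-6.81 -6.43  2.71] M [-1.165  1.45 ] padT 0.292 net 0.062 tilt 0.0073
```

>>> send_rows(
  plan=[
    [255, 0.0009, 0, 0.0003, 0],
    [255, 0.0009, 0, 0.0003, 0],
    [255, 0.0008, 0, 0.0003, 0],
    [255, 0.0008, 0, 0.0003, 0],
    [255, 0, 0, 0, 0],
  ],
)

```text
time_s: 12.12
position: [0.5995, 0.0411, 0.1964]
tcp_rot: [[0.949, 0.314, -0.006], [0.314, -0.949, -0.004], [-0.007, 0.002, -1.0]]
force: [-5.2, -7.6, 3.6]
opening: 0.131
grasp_force: 30.0
```

```bash
python3 -c "
from h import *; est()
im,L=handle('scene'); cv2.imwrite('pics/s4.png',cv2.resize(im[140:260,250:370],(600,600),interpolation=2))"
```

```text
t 12.37 TCP chest mm x 17.4 y -6.9 z 196.4 yawerr -0.0082 F x -6.8 y -6.1 z 3.8 open 0.123 grip 30.0
F [-6.4  -5.92  3.55] M [-1.045  1.418] padT 0.329 net 0.003 tilt 0.0069
```

View pics/s4.png

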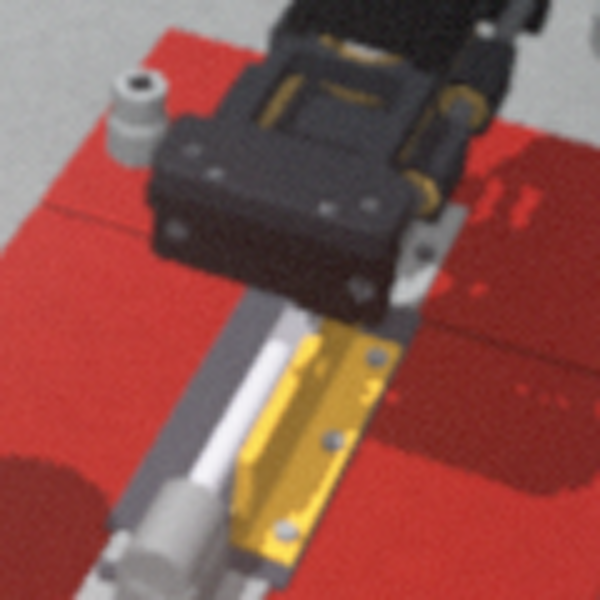

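The handle's root is inside the notch at about (305,330), and the force stays level. I'll continue along the arc.

>>> send_rows(
  plan=[
    [255, 0, -0.0004, 0, 0],
    [255, 0.0016, 0, 0.0006, 0],
    [255, 0.0016, 0, 0.0007, 0],
    [255, 0.0016, 0, 0.0007, 0],
    [255, 0.0015, 0, 0.0008, 0],
    [255, 0.0015, 0, 0.0008, 0],
    [255, 0.0015, 0, 0.0009, 0],
    [255, 0, 0, 0, 0],
  ],
)

```text
time_s: 13.08
position: [0.6091, 0.0445, 0.1921]
tcp_rot: [[0.95, 0.314, -0.004], [0.314, -0.95, -0.004], [-0.005, 0.002, -1.0]]
force: [-3.4, -7.1, 3.6]
opening: 0.124
grasp_force: 30.0
```

```bash
python3 -c "from h import *; est()"
```

```text
t 13.33 TCP chest mm x 27.6 y -6.7 z 192.1 yawerr -0.0084 F x -4.6 y -6.3 z 2.8 open 0.126 grip 30.0
F [-5.32 -5.84  3.21] M [-1.037  1.129] padT 0.224 net 0.053 tilt 0.0048
```

Good. Continuing the arc.

>>> send_rows(
  plan=[
    [255, 0.0022, 0, 0.0014, 0],
    [255, 0.0021, 0, 0.0015, 0],
    [255, 0.002, 0, 0.0016, 0],
    [255, 0.002, 0, 0.0017, 0],
    [255, 0.0018, 0, 0.0018, 0],
    [255, 0.0018, 0, 0.0019, 0],
    [255, 0, 0, 0, 0],
  ],
)

```text
time_s: 13.92
position: [0.6218, 0.0489, 0.1823]
tcp_rot: [[0.95, 0.313, -0.001], [0.313, -0.95, -0.002], [-0.001, 0.002, -1.0]]
force: [-0.3, -6.4, 1.1]
opening: 0.121
grasp_force: 30.0
```

```bash
python3 -c "from h import *; est(4)"
```

```text
t 14.12 TCP chest mm x 41.0 y -6.7 z 182.3 yawerr -0.0089 F x -1.3 y -5.1 z 2.1 open 0.126 grip 30.0
F [-2.09 -4.69  1.72] M [-0.832  0.479] padT 0.124 net -0.015 tilt 0.0012
```

>>> send_rows(
  plan=[
    [255, 0.0016, 0, 0.002, 0],
    [255, 0.0016, 0, 0.0021, 0],
    [255, 0.0014, 0, 0.0022, 0],
    [255, 0.0014, 0, 0.0022, 0],
    [255, 0, 0, 0, 0],
  ],
)

```text
time_s: 14.53
position: [0.6282, 0.0511, 0.1738]
tcp_rot: [[0.95, 0.313, 0.001], [0.313, -0.95, -0.002], [0.001, 0.002, -1.0]]
force: [0.2, -5.6, 2.4]
opening: 0.118
grasp_force: 30.0
```

```bash
python3 -c "from h import *; est(4)"
```

```text
t 14.73 TCP chest mm x 47.9 y -6.7 z 173.9 yawerr -0.0092 F x -0.7 y -4.4 z 2.5 open 0.117 grip 30.0
F [-1.32 -5.29  2.04] M [-0.845  0.327] padT 0.102 net -0.033 tilt -0.0009
```

>>> send_rows(
  plan=[
    [255, 0.0005, 0, 0.0022, 0],
    [255, 0.0005, 0, 0.0022, 0],
    [255, 0.0003, 0, 0.0022, 0],
    [255, 0.0003, 0, 0.0022, 0],
    [255, 0, 0, 0, 0],
  ],
)

```text
time_s: 15.15
position: [0.632, 0.0524, 0.1657]
tcp_rot: [[0.95, 0.312, 0.007], [0.312, -0.95, 0.0], [0.007, 0.002, -1.0]]
force: [4.6, -2.9, 3.7]
opening: 0.112
grasp_force: 29.9
```

```bash
python3 -c "from h import *; est(4)"
```

```text
t 15.35 TCP chest mm x 51.9 y -6.7 z 165.7 yawerr -0.0098 F x 3.6 y -5.1 z 2.8 open 0.112 grip 29.9
F [ 3.24 -4.39  3.53] M [-0.673 -0.311] padT 0.240 net -0.408 tilt -0.0067
```

>>> send_rows(
  plan=[
    [255, 0, 0, 0.002, 0],
    [255, 0, 0, 0.002, 0],
    [255, 0, 0, 0.002, 0],
    [255, 0, 0, 0, 0],
  ],
)

```text
time_s: 15.68
position: [0.6336, 0.0529, 0.16]
tcp_rot: [[0.95, 0.312, 0.011], [0.312, -0.95, 0.001], [0.011, 0.002, -1.0]]
force: [5.6, -2.2, 1.9]
opening: 0.11
grasp_force: 29.9
```

```bash
python3 -c "from h import *; est(4)"
```

```text
t 15.88 TCP chest mm x 53.5 y -6.7 z 160.0 yawerr -0.0101 F x 7.0 y -4.1 z 2.8 open 0.116 grip 29.9
F [ 5.6  -3.73  2.35] M [-0.601 -0.944] padT 0.008 net -0.300 tilt -0.0107
```

```bash
python3 -c "
from h import *
im,L=handle('scene'); im2,L2=handle('wrist'); cv2.imwrite('pics/s5.png',np.hstack([cv2.resize(im[140:260,250:370],(400,400),interpolation=2),cv2.resize(im2,(400,400))]))"
```

```text
(no output)
```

View pics/s5.png

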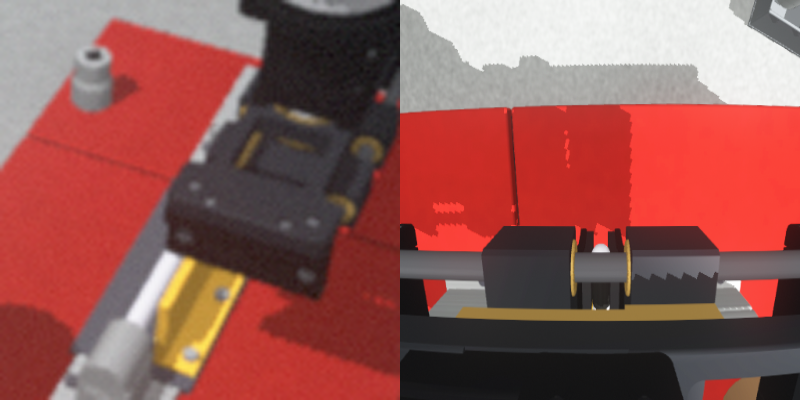

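The wrist view shows the black sleeve still between the fingers, with its white tip at about (256,238) in full-image pixels. I'll get the handle's angle from depth.

```bash
python3 -c "
from h import *
im,L=handle('wrist')
for r in range(228,302,5):
    print(r,[ (im[r,c].tolist(),L[r,c].round(1).tolist()) for c in (256,)])"
```

```text
228 [([57, 67, 250], [47.7, -7.0, 120.1])]
233 [([74, 80, 242], [44.3, -7.0, 120.4])]
238 [([229, 226, 228], [64.0, -7.2, 177.6])]
243 [([82, 79, 88], [84.3, -7.4, 231.6])]
248 [([95, 93, 98], [83.2, -7.4, 232.4])]
253 [([106, 103, 107], [82.5, -7.4, 234.0])]
258 [([110, 106, 108], [81.2, -7.4, 234.5])]
263 [([113, 110, 111], [79.1, -7.3, 233.1])]
268 [([94, 92, 94], [78.0, -7.3, 233.9])]
273 [([38, 39, 44], [45.2, -7.0, 175.9])]
278 [([38, 39, 43], [42.1, -7.0, 175.3])]
283 [([37, 38, 42], [38.8, -7.0, 174.2])]
288 [([37, 39, 40], [35.2, -6.9, 172.9])]
293 [([35, 37, 40], [30.6, -6.9, 170.0])]
298 [([63, 124, 155], [74.2, -7.3, 242.4])]
```

The handle is at about 1.2 rad and seated in the notch. I'll continue down, following the arc outward.

>>> send_rows(
  plan=[
    [255, 0.0015, 0, 0.002, 0],
    [255, 0.001, 0, 0.002, 0],
    [255, 0.001, 0, 0.002, 0],
    [255, 0.0005, 0, 0.002, 0],
    [255, 0.0005, 0, 0.002, 0],
    [255, 0, 0, 0, 0],
  ],
)

```text
time_s: 16.53
position: [0.6361, 0.0538, 0.1496]
tcp_rot: [[0.95, 0.313, 0.006], [0.313, -0.95, 0.0], [0.006, 0.002, -1.0]]
force: [4.7, -2.9, 3.8]
opening: 0.114
grasp_force: 29.6
```

```bash
python3 -c "
from h import *
est(4)
im,L=handle('wrist')
for r in list(range(233,245,2))+list(range(270,300,4)): print(r,im[r,256].tolist(),L[r,256].round(1).tolist())"
```

```text
t 16.73 TCP chest mm x 56.2 y -6.7 z 149.6 yawerr -0.0096 F x 3.2 y -4.5 z 3.3 open 0.113 grip 29.6
F [ 3.72 -4.51  3.89] M [-0.693 -0.279] padT 0.354 net -0.548 tilt -0.0061
233 [40, 45, 190] [51.1, -7.0, 120.9]
235 [194, 189, 196] [66.9, -7.2, 164.0]
237 [221, 216, 218] [66.9, -7.2, 166.4]
239 [231, 228, 230] [66.8, -7.2, 168.6]
241 [239, 236, 237] [65.7, -7.1, 168.4]
243 [83, 79, 84] [87.0, -7.4, 220.4]
270 [81, 79, 79] [80.3, -7.3, 223.2]
274 [39, 41, 44] [49.8, -7.0, 169.8]
278 [39, 40, 43] [47.1, -7.0, 168.8]
282 [39, 40, 43] [43.9, -6.9, 167.1]
286 [38, 40, 42] [42.2, -6.9, 167.7]
290 [38, 40, 42] [39.3, -6.9, 166.5]
294 [38, 39, 41] [36.7, -6.9, 166.0]
298 [63, 124, 156] [77.8, -7.3, 232.8]
```

>>> send_rows(
  plan=[
    [255, 0.0003, 0, 0.002, 0],
    [255, 0.0003, 0, 0.002, 0],
    [255, 0, 0, 0.002, 0],
    [255, 0, 0, 0, 0],
  ],
)

```text
time_s: 17.12
position: [0.6369, 0.054, 0.1446]
tcp_rot: [[0.95, 0.313, 0.007], [0.313, -0.95, 0.0], [0.007, 0.002, -1.0]]
force: [1.8, -3.5, 7.3]
opening: 0.106
grasp_force: 30.2
```

```bash
python3 -c "
from h import *
est(4)
im,L=handle('wrist')
for r in list(range(235,243,2))+list(range(274,298,4)): print(r,im[r,256].tolist(),L[r,256].round(1).tolist())"
```

```text
t 17.32 TCP chest mm x 57.0 y -6.8 z 144.6 yawerr -0.0096 F x 1.4 y -3.6 z 8.1 open 0.106 grip 30.1
F [ 1.72 -4.06  7.67] M [-0.588 -0.135] padT 0.157 net -0.247 tilt -0.0067
235 [130, 129, 182] [67.9, -7.2, 159.6]
237 [211, 205, 208] [67.8, -7.2, 161.9]
239 [227, 222, 223] [67.7, -7.2, 163.9]
241 [235, 232, 233] [66.9, -7.2, 164.5]
274 [39, 41, 44] [51.3, -7.0, 166.3]
278 [39, 41, 43] [49.5, -7.0, 166.7]
282 [39, 40, 43] [46.8, -7.0, 165.7]
286 [38, 40, 41] [43.8, -7.0, 164.2]
290 [38, 40, 42] [42.5, -7.0, 165.6]
294 [38, 41, 42] [39.5, -6.9, 164.2]
```

The end stop is reached (Fz rose, and the angle is about 1.41 rad). Release and retreat straight up.

>>> send_rows(
  plan=[
    [180, 0, 0, 0, 0],
    [150, 0, 0, 0, 0],
    [130, 0, 0, 0, 0],
    [130, 0, 0, 0, 0],
    [130, 0, 0, 0, 0],
    [130, 0, 0, 0, 0],
    [130, 0, 0, 0, 0],
    [130, 0, 0, 0, 0],
  ],
)

```text
time_s: 18.03
position: [0.6338, 0.0539, 0.1423]
tcp_rot: [[0.95, 0.312, -0.001], [0.312, -0.95, 0.0], [-0.0, -0.0, -1.0]]
force: [0.3, -0.7, -0.3]
opening: 0.485
grasp_force: 0.0
```

```bash
python3 -c "
from h import *
tool()"
```

```text
t 18.03 TCP chest mm x 54.1 y -5.8 z 142.3 yawerr -0.0096 F x 0.1 y -0.8 z -0.3 open 0.485 grip 0.0
```

>>> send_rows(
  plan=[
    [130, 0, 0, -0.005, 0],
    [130, 0, 0, -0.01, 0],
    [130, 0, 0, -0.02, 0],
    [130, 0, 0, -0.035, 0],
    [130, 0, 0, -0.035, 0],
    [130, 0, 0, -0.035, 0],
    [130, 0, 0, 0, 0],
    [130, -0.04, 0.0, 0, 0],
    [130, -0.04, 0.0, 0, 0],
    [130, -0.04, 0.0, 0, 0],
    [130, -0.03, 0.0, 0, 0],
    [130, 0, 0, 0, 0],
    [130, 0, 0, 0, 0],
  ],
)

```text
time_s: 19.12
position: [0.4906, 0.0067, 0.2837]
tcp_rot: [[0.95, 0.311, 0.002], [0.311, -0.95, -0.0], [0.002, 0.001, -1.0]]
force: [1.8, 0.5, 0.3]
opening: 0.491
grasp_force: 0.0
```

```bash
python3 -c "
from h import *
tool()
im,L=handle('wrist'); ims,Ls=handle('scene'); imt,Lt=handle('top')
cv2.imwrite('pics/f.png',np.hstack([cv2.resize(ims[140:260,240:390],(400,320)),cv2.resize(im,(400,320))]))
for n,I,l in(('scene',ims,Ls),('wrist',im,L)):
    hs=cv2.cvtColor(I,cv2.COLOR_BGR2HSV)
    for a,b in((20,35),(35,45),(45,55),(55,65),(65,72)):
        m=(l[...,0]>a)&(l[...,0]<b)&(abs(l[...,1]+7)<5)&(l[...,2]>140)&(l[...,2]<200)&(hs[...,1]<110)
        print(n,a,m.sum(),np.percentile(l[m][:,2],[10,50,90]).round(1) if m.any() else '')
    inn=(abs(l[...,0])<120)&(abs(l[...,1])<195)
    for nm,m in(('cup',inn&(l[...,2]>195)&(l[...,2]<212)&(l[...,1]<-80)),('socket',inn&(l[...,2]>145)&(l[...,2]<160)&(l[...,0]<-50)&(l[...,1]>0))): print(nm,m.sum(),np.median(l[m],axis=0).round(0) if m.any() else '')
"
```

```text
t 19.12 TCP chest mm x -96.7 y -4.5 z 283.7 yawerr -0.0110 F x 1.8 y -0.1 z 0.3 open 0.491 grip 0.0
scene 20 44 [152.9 161.4 162.6]
scene 35 17 [159.8 162.9 164.3]
scene 45 20 [161.6 164.2 165.9]
scene 55 22 [162.  164.8 166.6]
scene 65 17 [160.2 163.3 165.7]
cup 516 [ -84. -160.  202.]
socket 92 [-104.  106.  153.]
wrist 20 231 [160.9 162.  163.3]
wrist 35 163 [162.1 163.7 165.1]
wrist 45 155 [163.3 165.1 166.3]
wrist 55 63 [164.8 166.2 167.3]
wrist 65 0 
cup 1733 [ -84. -177.  203.]
socket 459 [-107.  109.  154.]
```

View pics/f.png

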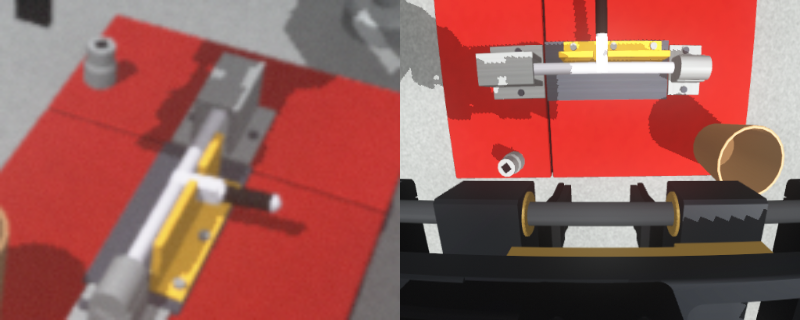

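The handle lies level in the notch, from (205,185) to (275,203) in the left picture. Its slope of about 0.13 puts it at about 1.43 rad, and the cup and socket have not moved.

```bash
python3 -c "
from h import *
print(hand_in())"
```

```text
the job is handed in; nothing more can be done
None
```

The bolt is drawn across and its handle lies folded in the notch at about 1.43 rad by camera depth; the cup and socket were not moved, and the job is handed in (no verdict returned).

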